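Sort full and empty terminal cases by weight and bar the kit tray

ROBOT

A 6-joint arm with a two-finger parallel gripper is mounted at the origin on the work surface. World frame = base frame: x ahead of the robot, y to its left, z up, the work surface at z = 0. Lengths are in m, angles in rad, forces in N, time in s.
With the tool pointing down it reaches from about 0.325 to 0.775 m from the base axis. Payload 9.3 kg.
Tool frame: the origin (TCP) lies at the very end of the fingers, on their centre line; the grasp point (between the pads) lies 19 mm behind it (r.pinch_z is the x of the grasp point in the tool frame, in m); x points along the fingers, y is the direction in which the jaws open and shut, and the axes are right-handed (so a half turn about x gives the same grasp; the last joint's range is limited). The gripper opens to 85 mm and grips with 20 to 120 N. Pads are 22 mm wide; open, the fingers measure 114 mm over their backs; the gripper's body (76 mm by 85 mm) begins 54 mm behind the grasp point. The pads swing forward as they close: fully open they stand 13 mm farther back than shut.
Start: joints at [-1.279, 0.259, 0.021, 1.334, 0, 1.418], TCP at [0.237, -0.496, 0.231] pointing down, gripper open.
Joint ranges: [-3.04, 3.04], [-0.91, 1.82], [-1.04, 1.36], [-1.92, 1.95], [-1.52, 1.45], [-3.14, 3.14]. Speed limits (rad/s): [2.22, 2.22, 2.79, 3.14, 3.14, 3.14].

INTERFACE

Orientations are given as a unit quaternion [x, y, z, w].
In Python, from bench import r, solve_ik, viewer, order gives the robot as it stands. Calls block until the motion is done:
- r.move_pose(position, orientation): joint-space move of the TCP to a pose.
- r.movel(position, rot=None, vel=0.15): straight line of the TCP; rot=None keeps the orientation; vel is the mean speed in m/s.
- r.set_joints(angles): joint-space move.
- r.gripper_to(opening, newtons=None): opening from 0.0 (shut) to 1.0 (fully open); newtons is the grip in N (None keeps the last); returns when the fingers have stopped.
- r.wait(seconds).
- solve_ik(position, orientation): joint angles nearest the present ones, or None.
- viewer.read_camera(name): name is "scene" or "top" or "wrist"; returns a dict with "image" (420x560x3 uint8, blue, green, red), "fx", "fy", "cx", "cy" (pixels), "distortion" ([k1, k2, p1, p2, k3] as OpenCV has them; the pictures are not rectified), "view" (4x4, takes a point from world to camera coordinates); the wrist camera has in their place "mount" (4x4, takes a point from camera to tool coordinates, whose origin is the TCP and whose axes are the tool frame's). Camera axes: x right, y up, looking along -z (the intrinsics and any distortion apply to the point x, -y, -z); pixel columns grow to the right and rows downward; lengths in m; the calibration is good to about 2 mm. A picture is of the moment at which its call begins: read the wrist's pose just before it. There is no depth.
A pose or a line that the arm cannot do raises r.PlanningError and nothing moves.
- order.sign_off(): hands the job in, once; it reports no verdict.
Readings, each from a call of its own:
- r.read_time_s(): time.
- r.read_joint_positions(): joint angles.
- r.read_dq(): joint speeds.
- r.read_tau(): joint torques, N m.
- r.read_tcp_pos(): TCP position.
- r.read_ee_rot(): TCP orientation.
- r.read_ft_force(): force on the tool from outside, world axes, zero at the start.
- r.read_wrist_torque(): the same for the moment, N m.
- r.read_opening(): opening from 0.0 (shut) to 1.0 (fully open).
Only numpy, scipy, OpenCV 4.12 (cv2) and the standard library are available. Lean on these libraries where they do the work, as an engineer would, in place of code of your own. Each camera call takes 0.05 s, during which the arm holds its last target. There are 200 camera calls.

TASK

First take the retaining bar off the kit tray (the tray with a notched metal bar support at each side) and lay it aside on the bench. The closed grey terminal cases on the bench look alike, but some are full and some empty: lift each to feel its weight, and lay the full, heavy ones flat in the compartments of the kit tray and the empty, light ones flat in the compartments of the plain return tray, one case to a compartment. Only when every case is stowed, lay the bar back across the kit tray, fully down in both supports; set the cases and the bar down rather than dropping them, and leave the other things on the bench undisturbed.

Things in the scene. Friction and masses are not known exactly. Their poses are not given: they have to be found in the camera images.
- case_1: closed grey plastic case 104 (its x) x 44 (y) x 24 mm (z); grip rib on the lid 50 long (x) x 12 wide (y), from 24 up to 42 mm; origin at the centre of the underside; all look alike, but some are full (about 0.40 kg) and some empty (about 0.07 kg), give or take 15 %: which is which cannot be seen; may be absent
- case_2: closed grey plastic case 104 (its x) x 44 (y) x 24 mm (z); grip rib on the lid 50 long (x) x 12 wide (y), from 24 up to 42 mm; origin at the centre of the underside; all look alike, but some are full (about 0.40 kg) and some empty (about 0.07 kg), give or take 15 %: which is which cannot be seen; may be absent
- case_3: closed grey plastic case 104 (its x) x 44 (y) x 24 mm (z); grip rib on the lid 50 long (x) x 12 wide (y), from 24 up to 42 mm; origin at the centre of the underside; all look alike, but some are full (about 0.40 kg) and some empty (about 0.07 kg), give or take 15 %: which is which cannot be seen; may be absent
- case_4: closed grey plastic case 104 (its x) x 44 (y) x 24 mm (z); grip rib on the lid 50 long (x) x 12 wide (y), from 24 up to 42 mm; origin at the centre of the underside; all look alike, but some are full (about 0.40 kg) and some empty (about 0.07 kg), give or take 15 %: which is which cannot be seen; may be absent
- case_5: closed grey plastic case 104 (its x) x 44 (y) x 24 mm (z); grip rib on the lid 50 long (x) x 12 wide (y), from 24 up to 42 mm; origin at the centre of the underside; all look alike, but some are full (about 0.40 kg) and some empty (about 0.07 kg), give or take 15 %: which is which cannot be seen; may be absent
- case_6: closed grey plastic case 104 (its x) x 44 (y) x 24 mm (z); grip rib on the lid 50 long (x) x 12 wide (y), from 24 up to 42 mm; origin at the centre of the underside; all look alike, but some are full (about 0.40 kg) and some empty (about 0.07 kg), give or take 15 %: which is which cannot be seen; may be absent
- kit_tray: fixed white tray 126 (its x) x 192 mm (y); three compartments at x = 0, y = -64, 0, +64 mm, each 112 (x) x 50 (y) inside; floor 4 mm thick, walls up to 18 mm; origin at the centre of the underside; a metal bar support at each side (y = +-96 to 119, x = 22 to 58) with a notch: seat 34 high, x = 26 to 54, closed at y = +-114, cheeks up to 50 mm; for full cases
- bar_seat (a point): point of the kit tray midway between the two notches at the height of their seats (tray x = 40, y = 0, z = 34 mm), axes as the tray: where the bar's origin lies when it is seated
- return_tray: fixed white tray 126 (its x) x 192 mm (y); three compartments at x = 0, y = -64, 0, +64 mm, each 112 (x) x 50 (y) inside; floor 4 mm thick, walls up to 18 mm; origin at the centre of the underside; no bar supports; for the empty cases
- retaining_bar: aluminium retaining bar 220 (its x) x 20 (y) x 10 mm (z) with a grip block on the middle of its top, 44 long (x) x 14 wide (y), from 10 up to 32 mm; 0.16 kg; origin at the centre of the underside; starts lying in the kit tray's supports
- tape_roll: roll of black tape lying flat, 68 mm across, 22 mm high; not part of the job, leave alone
- terminal_jar: jar of terminals, 52 mm across, 60 mm high; not part of the job, leave alone
- side_cutters: small side cutters lying flat, about 140 mm long, origin at the middle; not part of the job, leave alone
- connector_shell: black connector shell 45 x 32 x 22 mm; not part of the job, leave alone
Mind the look-alikes: they are no part of the job. What is shaped like the case_5 but blue or green is not meant.

How it is judged:
By the outcome, as a careful person would: the job done as asked, in the order asked, and still so for the second after the job is handed in, with the robot touching nothing.
Of case_1, case_2, case_3, case_4, case_5, case_6 only 4 to 6 are there at a start; the rules pass over those that are not, and their reading is None.
At some moment in a run one of case_1, case_2, case_3, case_4, case_5, case_6, retaining_bar may be knocked a few centimetres aside while the robot is not near it.
It also fails if it takes over 210 s, if anything falls off the work surface, if the arm or the gripper's body presses on something with over 40 N, if the wrist force passes 120 N, or if a joint passes its speed limit or range.

## Working session

There is one attempt and no reset: what is moved stays moved. The work goes in short steps, each a Python script; the robot and the scene stay as the last script left them, time stands still between calls to the robot, and variables do not carry over. Pictures are saved under pics/ and viewed, about 12 in all and at most 16, crops included, and the job is handed in when it is done.

```bash
ls; mkdir -p pics; python3 - <<'E'
from bench import r,viewer
import cv2
for n in ("top","scene"):
    c=viewer.read_camera(n); cv2.imwrite(f"pics/{n}0.png",c["image"])
    print(n,c["fx"],c["fy"],c["cx"],c["cy"],c["distortion"]);print(c["view"])
c=viewer.read_camera("wrist");print(c["mount"],c["fx"],c["distortion"])
print(r.read_tcp_pos(),r.read_ee_rot(),r.read_time_s(),r.read_ft_force(),r.pinch_z)
E
```

```text
pics
top 417.3617469663501 417.3617469663501 279.55842636815356 213.44905334670293 [-0.00600264  0.          0.          0.          0.        ]
[[ 0.00669418 -0.99952058 -0.03022897  0.04336795]
 [ 0.99774509  0.00465732  0.06695558 -0.49025235]
 [-0.06678269 -0.03060902  0.99729793 -1.00210857]
 [ 0.          0.          0.          1.        ]]
scene 386.0369221758638 386.0369221758638 274.6388598102644 207.98128791295412 [-0.10604628  0.          0.          0.          0.        ]
[[ 0.24126548  0.97036889  0.01323607 -0.16231421]
 [-0.81584235  0.19542137  0.54425339  0.35866713]
 [ 0.52553994 -0.1421081   0.83881646 -1.15094249]
 [ 0.          0.          0.          1.        ]]
[[-5.88538622e-04  2.71996973e-01 -9.62297927e-01 -1.42511383e-01]
 [ 9.99999787e-01 -1.13034621e-04 -6.43546613e-04  5.36871581e-04]
 [-2.83815713e-04 -9.62298100e-01 -2.71996849e-01 -6.73799411e-02]
 [ 0.00000000e+00  0.00000000e+00  0.00000000e+00  1.00000000e+00]] 299.58020512918034 [-0.04352723  0.          0.          0.          0.        ]
[ 0.23657441 -0.49628041  0.23080478] [-0.68966497 -0.15632818  0.68971859 -0.15560206] 0.15 [ 0.00949713 -0.24782121 -0.59092038] -0.0187
```

View pics/top0.png

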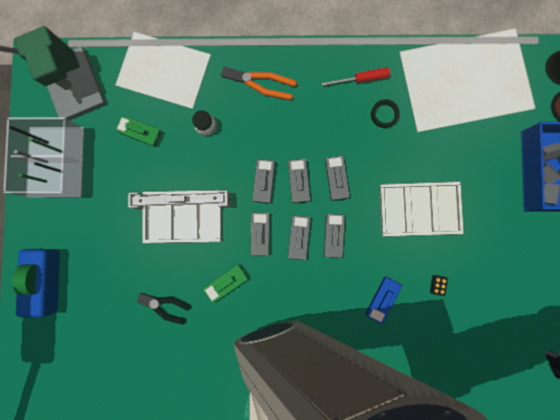

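View pics/scene0.png

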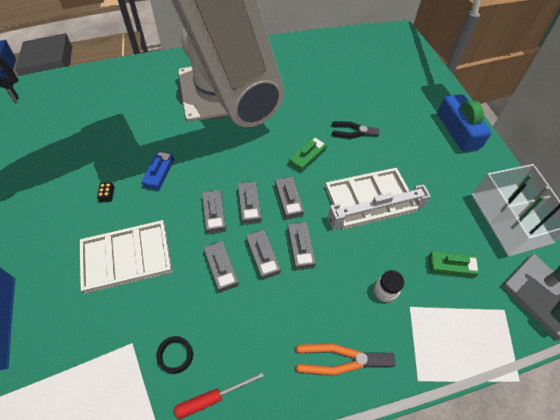

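Six grey cases lie in the middle (px 263,180 / 300,180 / 337,178 / 260,233 / 300,237 / 335,235). The kit tray with its bar is on the left (180,215), the return tray on the right (421,209). There is free bench at about (295,122) for the bar.

```bash
cat > h.py <<'E'
import numpy as np, cv2
from bench import r,viewer,solve_ik,order
from scipy.spatial.transform import Rotation as R
def cam(n):
    if n=="wrist":
        p=np.array(r.read_tcp_pos());q=r.read_ee_rot()
        c=viewer.read_camera(n); T=np.eye(4);T[:3,:3]=R.from_quat(q).as_matrix();T[:3,3]=p
        c["c2w"]=T@np.array(c["mount"])
    else:
        c=viewer.read_camera(n); c["c2w"]=np.linalg.inv(np.array(c["view"]))
    c["K"]=np.array([[c["fx"],0,c["cx"]],[0,c["fy"],c["cy"]],[0,0,1.]]);c["D"]=np.array(c["distortion"],float)
    return c
def ray(c,uv,z):
    u=cv2.undistortPoints(np.float64(uv).reshape(-1,1,2),c["K"],c["D"]).reshape(-1,2)
    d=np.c_[u[:,0],-u[:,1],-np.ones(len(u))]@c["c2w"][:3,:3].T
    o=c["c2w"][:3,3]
    return o+d*((z-o[2])/d[:,2])[:,None]
def proj(c,P):
    P=np.atleast_2d(P);w=np.linalg.inv(c["c2w"]);p=P@w[:3,:3].T+w[:3,3]
    return cv2.projectPoints(p*[1,-1,-1],np.zeros(3),np.zeros(3),c["K"],c["D"])[0].reshape(-1,2)
def rectw(c,cnt,z):
    """min-area rectangle of a contour cast on height z: centre, long, short (m), yaw of the long side in (-90,90] deg"""
    w=ray(c,cnt.reshape(-1,2),z)[:,:2]
    (x,y),(a,b),t=cv2.minAreaRect(np.float32(w*1000))
    if a<b:a,b,t=b,a,t+90
    return np.array([x,y])/1000,a/1000,b/1000,(t+90)%180-90
def blobs(c,amin=200):
    """everything that is not bench green nor dark"""
    hsv=cv2.cvtColor(c["image"],cv2.COLOR_BGR2HSV)
    m=((hsv[...,1]<90)&(hsv[...,2]>45)).astype(np.uint8)*255
    m=cv2.morphologyEx(m,cv2.MORPH_OPEN,np.ones((3,3)))
    m=cv2.morphologyEx(m,cv2.MORPH_CLOSE,np.ones((3,3)))
    return [k for k in cv2.findContours(m,cv2.RETR_EXTERNAL,cv2.CHAIN_APPROX_NONE)[0] if cv2.contourArea(k)>amin],m
def down(phi):
    """tool down, jaw axis at phi (deg) from world x"""
    a=np.radians(phi);y=np.array([np.cos(a),np.sin(a),0]);x=np.array([0,0,-1.])
    return R.from_matrix(np.c_[x,y,np.cross(x,y)]).as_quat()
def cases():
    c=cam("top");out=[]
    for k in blobs(c)[0]:
        p,a,b,t=rectw(c,k,.012)
        if .095<a<.12 and .038<b<.058: out.append((p,a,b,t))
    return out
E
python3 - <<'E'
from h import *
c=cam("top");ks,m=blobs(c);print(c["c2w"][:3,3]);cv2.imwrite("pics/mask.png",m)
for k in ks:
    p,a,b,t=rectw(c,k,.012);print(cv2.boundingRect(k),p.round(4),round(a,4),round(b,4),round(t,1))
print("barspot",ray(c,[[295,122]],0))
print(R.from_quat(r.read_ee_rot()).as_matrix().round(2))
for phi in (90,-90):
  for p in ([.55,.0,.2],[.55,.25,.2],[.55,-.35,.2]):
    print(phi,p,np.round(solve_ik(p,down(phi)) if solve_ik(p,down(phi)) is not None else 9,2))
E
```

```text
[0.42193305 0.01495686 1.0335369 ]
(234, 321, 252, 99) [ 0.1184 -0.1423] 0.5909 0.2299 -89.0
(288, 216, 23, 44) [ 0.4318 -0.0014] 0.1061 0.0457 -5.6
(324, 214, 21, 44) [ 0.4374 -0.087 ] 0.1057 0.0468 -3.2
(251, 213, 19, 43) [0.4399 0.094 ] 0.1029 0.0443 0.5
(128, 190, 102, 54) [0.4823 0.2967] 0.2528 0.1297 -88.6
(380, 181, 84, 56) [ 0.5038 -0.2982] 0.1978 0.1297 -87.8
(544, 164, 16, 40) [ 0.5661 -0.6128] 0.0951 0.0359 -2.1
(288, 159, 23, 44) [ 0.572  -0.0008] 0.107 0.0456 6.2
(253, 159, 22, 44) [0.5712 0.087 ] 0.1062 0.0457 -5.9
(326, 156, 24, 44) [ 0.5791 -0.0947] 0.1068 0.0467 8.2
(195, 113, 22, 23) [0.7141 0.2335] 0.0565 0.053 1.0
(221, 67, 30, 15) [0.8401 0.159 ] 0.0753 0.0272 76.0
(0, 0, 560, 274) [0.6838 0.0693] 1.4286 0.7058 89.3
barspot [[0.72210881 0.00932398 0.        ]]
[[-0.    0.43 -0.9 ]
 [ 0.   -0.9  -0.43]
 [-1.   -0.   -0.  ]]
90 [0.55, 0.0, 0.2] [-0.15  0.27 -0.04  1.26  0.   -0.15]
90 [0.55, 0.25, 0.2] [0.29 0.36 0.09 1.3  0.   0.29]
90 [0.55, -0.35, 0.2] [-0.7   0.44  0.22  1.35  0.   -0.7 ]
-90 [0.55, 0.0, 0.2] [-0.15  0.27 -0.04  1.26  0.    2.99]
-90 [0.55, 0.25, 0.2] [ 0.29  0.36  0.09  1.3   0.   -2.85]
-90 [0.55, -0.35, 0.2] [-0.7   0.44  0.22  1.35  0.    2.45]
```

View pics/mask.png

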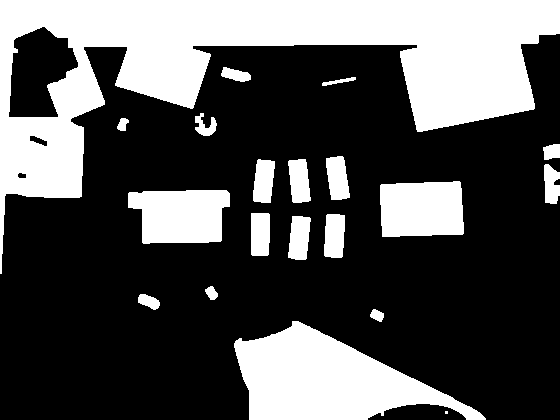

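```bash
python3 - <<'E'
from h import *
for n,(x,y) in dict(kit=(.48,.29),ret=(.48,-.298),cas=(.46,0)).items():
    r.move_pose([x,y,.27],down(90)); r.wait(.2)
    c=cam("wrist");cv2.imwrite(f"pics/w_{n}.png",c["image"])
    for k in blobs(c,1500)[0]:
        p,a,b,t=rectw(c,k,.012);q,*_=rectw(c,k,.018)
        print(n,cv2.boundingRect(k),p.round(4),q.round(4),round(a,4),round(b,4),round(t,1))
print(r.read_time_s(),r.read_ft_force())
E
```

```text
kit (438, 215, 122, 133) [0.6418 0.6559] [0.6384 0.6504] 0.2322 0.2297 -0.0
kit (0, 213, 46, 72) [ 0.58   -0.0992] [ 0.5775 -0.0934] 0.1085 0.0712 8.4
kit (114, 210, 38, 71) [0.5732 0.0843] [0.5707 0.0873] 0.1074 0.0528 -5.5
kit (47, 208, 55, 73) [ 0.5723 -0.0022] [0.5699 0.0021] 0.1095 0.06 6.4
kit (181, 134, 189, 101) [0.4841 0.2883] [0.483  0.2883] 0.2636 0.1336 -88.6
kit (102, 111, 42, 82) [0.4394 0.0921] [0.439 0.095] 0.1063 0.0534 -0.3
kit (33, 106, 47, 82) [ 0.4321 -0.0038] [0.4318 0.0006] 0.1066 0.0582 -5.1
ret (172, 317, 111, 47) [ 0.7381 -0.3724] [ 0.7332 -0.3713] 0.1687 0.0688 -78.6
ret (6, 213, 69, 94) [ 0.5993 -0.6562] [ 0.5964 -0.6508] 0.1518 0.0958 0.1
ret (400, 212, 33, 74) [ 0.5782 -0.0908] [ 0.5757 -0.0939] 0.1135 0.0456 8.3
ret (464, 211, 36, 70) [0.5735 0.0062] [0.5711 0.0017] 0.1076 0.0454 6.2
ret (515, 210, 45, 69) [0.5731 0.0981] [0.5706 0.0922] 0.1067 0.0515 -5.9
ret (199, 149, 147, 97) [ 0.5028 -0.2992] [ 0.5014 -0.2992] 0.1949 0.1289 -87.8
ret (414, 109, 47, 82) [ 0.4366 -0.0823] [ 0.4362 -0.0856] 0.1063 0.0459 -3.2
ret (475, 105, 52, 83) [0.431  0.0054] [0.4307 0.0008] 0.1071 0.046 -5.8
cas (420, 373, 61, 47) [0.8371 0.3168] [0.8304 0.3121] 0.1182 0.1041 86.8
cas (68, 372, 60, 48) [ 0.8358 -0.3225] [ 0.8292 -0.3177] 0.116 0.1062 -86.9
cas (187, 229, 45, 70) [ 0.5816 -0.0954] [ 0.5787 -0.094 ] 0.1078 0.0496 8.2
cas (316, 224, 41, 70) [0.5733 0.0878] [0.5706 0.0864] 0.1076 0.0454 -5.7
cas (255, 221, 38, 74) [ 0.5718 -0.0015] [ 0.569  -0.0015] 0.1127 0.0448 6.2
cas (0, 165, 141, 93) [ 0.5029 -0.2995] [ 0.5012 -0.295 ] 0.2054 0.1301 -87.8
cas (392, 151, 168, 99) [0.4839 0.2924] [0.4825 0.288 ] 0.2568 0.1383 -87.7
cas (328, 126, 39, 81) [0.4394 0.0954] [0.4386 0.094 ] 0.1067 0.0456 -0.2
cas (191, 124, 37, 82) [ 0.437  -0.0885] [ 0.4363 -0.0872] 0.1072 0.0477 -3.7
cas (254, 119, 41, 83) [ 0.4317 -0.0021] [ 0.4311 -0.0021] 0.1069 0.045 -5.6
7.1 [-0.50861385 -0.96147732 -0.17587591]
```

View pics/w_kit.png

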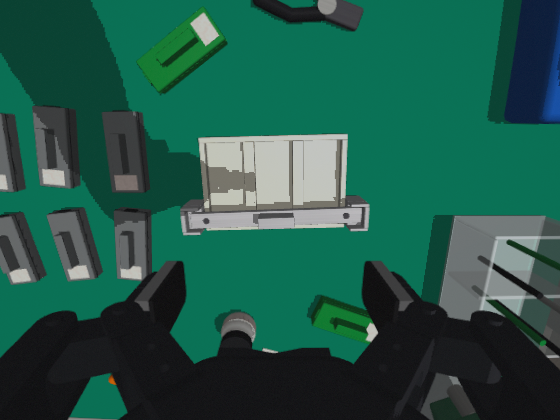

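View pics/w_ret.png

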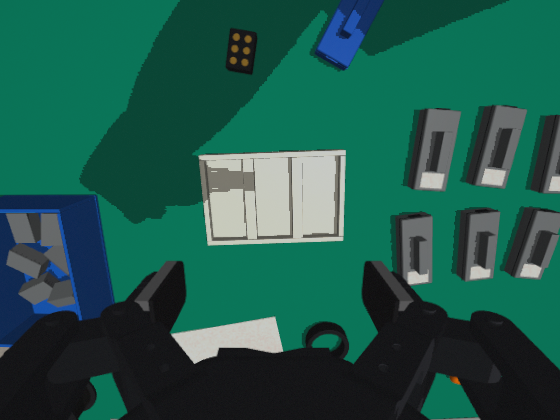

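```bash
cat >> h.py <<'E'
def kit():
    """kit tray centre and yaw from the present wrist view: rear rim edge and side rims at z=18 mm"""
    c=cam("wrist");best=None
    for k in blobs(c,1500)[0]:
        w=ray(c,k.reshape(-1,2),.018)[:,:2]; p=rectw(c,k,.018)
        if .18<p[1]<.29 and abs(p[0][1]-.29)<.06: best=w
    w=best; xm=w[:,0].min(); e=w[(w[:,0]<xm+.012)]
    e=e[(e[:,1]>e[:,1].min()+.015)&(e[:,1]<e[:,1].max()-.015)]
    m=np.polyfit(e[:,1],e[:,0],1); yaw=-np.arctan(m[0])
    Rm=np.array([[np.cos(yaw),np.sin(yaw)],[-np.sin(yaw),np.cos(yaw)]])
    l=w@Rm.T; x0=np.median((e@Rm.T)[:,0]); s=l[(l[:,0]>x0+.015)&(l[:,0]<x0+.06)]
    ym=s[:,1].mean(); lo=np.median(s[s[:,1]<ym][:,1]);hi=np.median(s[s[:,1]>ym][:,1])
    return Rm.T@np.array([x0+.063,(lo+hi)/2]),np.degrees(yaw),hi-lo
def ft(): 
    r.wait(.3); return np.mean([r.read_ft_force() for _ in range(5)],0)
E
python3 - <<'E'
from h import *
r.move_pose([.48,.29,.27],down(90)); r.wait(.2)
p,yaw,w=kit();print("kit",p.round(4),round(yaw,2),w.round(4))
c=cam("wrist")
seat=p+R.from_euler("z",yaw,degrees=True).as_matrix()[:2,0]*.04
print("seat",seat, proj(c,[*p,.004]),proj(c,[*seat,.066]),proj(c,[*seat,.034]))
im=c["image"]; 
a=np.radians(yaw);M=np.array([[np.cos(a),-np.sin(a)],[np.sin(a),np.cos(a)]])
for l,z in [((-.063,-.096),.018),((-.063,.096),.018),((.063,.096),.018),((.063,-.096),.018),((.04,-.022),.066),((.04,.022),.066),((.04,-.11),.044),((.04,.11),.044)]:
    u=proj(c,[*(p+M@l),z])[0];cv2.circle(im,tuple(int(round(v)) for v in u),2,(0,0,255),-1)
cv2.imwrite("pics/kit1.png",cv2.resize(im[110:260,160:400],None,fx=3,fy=3))
E
```

```text
kit [0.4809 0.2884] 1.37 0.1908
seat [0.52093831 0.28933188] [[274.13584077 182.09919304]] [[275.01912438 223.44167629]] [[274.91990739 216.06520595]]
```

View pics/kit1.png

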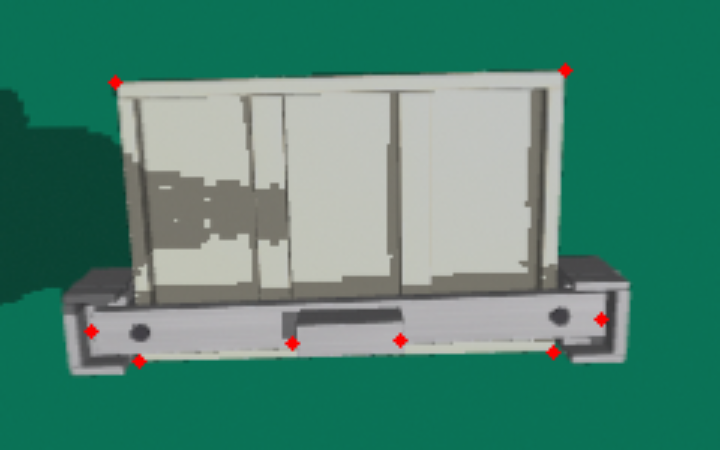

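Dots land on the tray rims and the bar's centre line to within about 1.5 mm, so I can take the bar off.

```bash
cat >> h.py <<'E'
KIT=(np.array([.481,.289]),1.37); RET=(np.array([.503,-.2987]),2.2)
def loc(T,x,y):
    a=np.radians(T[1]);return T[0]+np.array([[np.cos(a),-np.sin(a)],[np.sin(a),np.cos(a)]])@[x,y]
def go(xy,phi,z,vel=.15,hi=.2):
    r.move_pose([*xy,hi],down(phi)); r.movel([*xy,z],vel=vel)
E
python3 - <<'E'
from h import *
r.gripper_to(.6,40)
phi=1.37
if solve_ik([.521,.29,.2],down(phi)) is None: print("no")
go([.521,.2905],phi,.048); f0=ft(); r.gripper_to(0,40); print("open",r.read_opening())
r.movel([.521,.2905,.2]); print("lift",ft()-f0, r.read_opening())
r.move_pose([.722,.01,.2],down(0)); r.movel([.722,.01,.05]); r.movel([.722,.01,.0145],vel=.03); print(ft()-f0)
r.gripper_to(.4); r.movel([.722,.01,.2])
r.move_pose([.60,.01,.3],down(90)); r.wait(.2)
c=cam("wrist");cv2.imwrite("pics/bar1.png",c["image"]); print(r.read_time_s())
E
```

```text
open 0.14975641353526994
lift [ 0.99114854 -0.41762547 -1.79758594] 0.15256970800356043
[ 0.46971441 -0.58103742 -1.14899467]
21.1333
```

View pics/bar1.png

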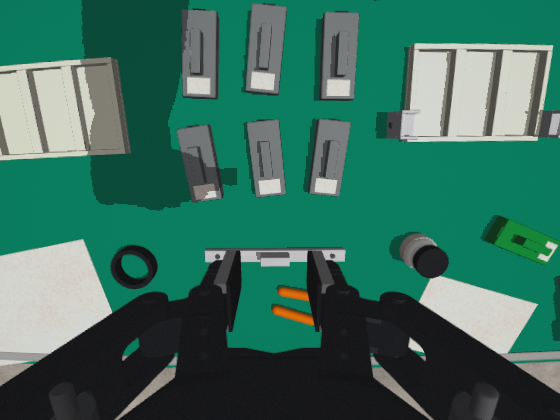

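The bar lies flat at (275,256), clear of everything. Next I'll do one case with force checks.

```bash
cat >> h.py <<'E'
def near(xy,z=.2):
    """measure the case nearest xy with the camera right above it"""
    r.move_pose([xy[0]+.06,xy[1],z],down(90)); r.wait(.15)
    c=cam("wrist"); b=[]
    for k in blobs(c,1500)[0]:
        p,a,s,t=rectw(c,k,.012)
        if .095<a<.125 and .038<s<.06: b.append((np.linalg.norm(p-xy),p,a,s,t))
    b=min(b,key=lambda v:v[0]); print("seen",b[1].round(4),np.round(b[2:],4)); return b
def pick(p,t):
    r.gripper_to(.55,40); r.move_pose([*p,.12],down(90+t)); f0=ft(); r.movel([*p,.028])
    r.gripper_to(0,40); o=r.read_opening(); r.movel([*p,.12]); d=ft()-f0
    print("open",round(o,3),round(r.read_opening(),3),"lift",d.round(2)); return d[2]
def place(T,x,y,base):
    q=loc(T,x,y); r.move_pose([*q,.12],down(90+T[1])); f=ft()
    r.movel([*q,.048]); 
    for z in (.045,.042,.039):
        r.movel([*q,z],vel=.04); d=np.array(r.read_ft_force())-f
        if np.linalg.norm(d)>8: print("CONTACT",z,d); r.movel([*q,.12]); return False
    r.movel([*q,.0325],vel=.03); print("down",(ft()-f).round(2))
    r.gripper_to(.4); r.movel([*q,.12]); print("t",r.read_time_s()); return True
E
python3 - <<'E'
from h import *
for p,a,b,t in cases(): print(p.round(4),round(t,1))
_,p,_,_,t=near(np.array([.4399,.094]))
w=pick(p,t)
if -w>2: ok=place(KIT,-.001,.064,0)
else: ok=place(RET,0,-.064,0)
print(w,ok)
c=cam("wrist");cv2.imwrite("pics/c1.png",c["image"])
E
```

```text
seen [0.439  0.0932] [ 0.1068  0.0452 -0.2441]
open 0.126 0.129 lift [ 0.43  0.4  -4.41]
down [1.53 2.44 5.41]
t 29.85
-4.4062669833583525 True
```

View pics/c1.png

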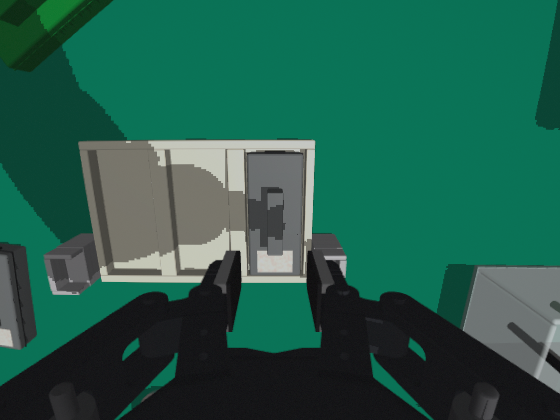

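The case sits flat in the +y compartment (275,215) and reads heavy. It brushed the −y divider slightly, so I'll shift the tray estimate +1 mm in y and do the others.

```bash
sed -i 's/\[.481,.289\]/[.481,.290]/' h.py; python3 - <<'E'
from h import *
nk,nr=[0,-.064],[-.064,0,.064]
for xy in [(.4374,-.087),(.4318,-.0014),(.5712,.087)]:
    d,p,_,_,t=near(np.array(xy))
    if d>.06: print("moved?",xy); break
    w=pick(p,t); print("W",-w)
    T,x,y=(KIT,-.001,nk.pop(0)) if -w>2.2 else (RET,0,nr.pop(0))
    print("->", "kit" if T is KIT else "ret",y)
    if not place(T,x,y,0): break
    cv2.imwrite(f"pics/p{xy[0]}.png",cam("wrist")["image"])
print(nk,nr)
E
```

```text
seen [ 0.4363 -0.0875] [ 0.107   0.0453 -3.0786]
open 0.125 0.127 lift [1.12 0.61 0.01]
W -0.01034988727673658
-> ret -0.064
down [ 1.41 -0.28  0.93]
t 39.575
seen [ 0.4305 -0.002 ] [ 0.1082  0.0452 -5.5239]
open 0.128 0.126 lift [ 1.01 -0.6  -3.76]
W 3.7560331332336747
-> kit 0
down [-0.23  1.96  5.33]
t 49.0833
seen [0.5692 0.0856] [ 0.1073  0.0453 -5.699 ]
open 0.124 0.122 lift [-0.41  0.72 -1.05]
W 1.0506345130832369
-> ret 0
down [1.82 2.18 2.3 ]
t 58.5583
[-0.064] [0.064]
```

```bash
python3 - <<'E'
from h import *
r.move_pose([.50,-.1,.3],down(90)); r.wait(.2)
cv2.imwrite("pics/mid.png",cam("wrist")["image"])
E
```

```text
(no output)
```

View pics/mid.png

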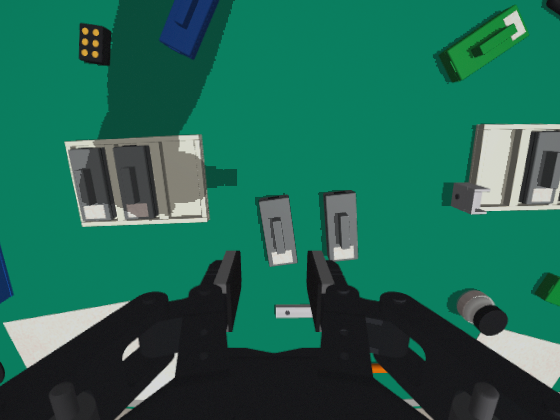

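Both return-tray cases sit flat (90,183 and 134,180). The middle front case (341,226) looks knocked a little, so I'll measure it twice before gripping.

```bash
python3 - <<'E'
from h import *
nk,nr=[-.064],[.064]
for xy in [(.572,-.0008),(.5791,-.0947)]:
    d,p,_,_,t=near(np.array(xy))
    if d>.01: d,p,_,_,t=near(p)
    w=pick(p,t); print("W",-w)
    T,x,y=(KIT,-.001,nk.pop(0)) if -w>2.2 else (RET,0,nr.pop(0))
    print("->", "kit" if T is KIT else "ret",y)
    if not place(T,x,y,0): break
r.move_pose([.48,.29,.27],down(90)); r.wait(.2)
c=cam("wrist");print(kit());cv2.imwrite("pics/kit2.png",c["image"])
r.move_pose([.62,.01,.27],down(90)); r.wait(.2)
c=cam("wrist");cv2.imwrite("pics/bar2.png",c["image"])
for k in blobs(c,800)[0]: print(cv2.boundingRect(k),*[np.round(v,4) for v in rectw(c,k,.01)])
print(r.read_time_s())
E
```

```text
seen [ 0.5699 -0.0012] [0.1078 0.0452 6.3433]
open 0.124 0.128 lift [ 1.8   0.14 -2.97]
W 2.9748999965149707
-> kit -0.064
down [0.6  0.96 7.8 ]
t 68.6083
seen [ 0.5775 -0.0951] [0.1071 0.045  8.3577]
open 0.129 0.125 lift [ 0.07 -0.09 -0.21]
W 0.20976379767462805
-> ret 0.064
down [1.35 2.87 3.27]
t 77.6
(array([0.4808757 , 0.28839249]), np.float64(1.4364614965347724), np.float64(0.19066574693294452))
(425, 273, 135, 120) [0.8535 0.4121] 0.3554 0.1192 56.3844
(198, 243, 152, 51) [0.7484 0.0103] 0.2198 0.0813 -89.8508
(0, 233, 103, 153) [ 0.8479 -0.3521] 0.3309 0.1679 -16.0799
(0, 34, 118, 112) [ 0.5005 -0.2822] 0.1686 0.1293 -87.9446
(395, 19, 165, 109) [0.4799 0.279 ] 0.2274 0.1287 -88.6593
81.3083
```

View pics/kit2.png

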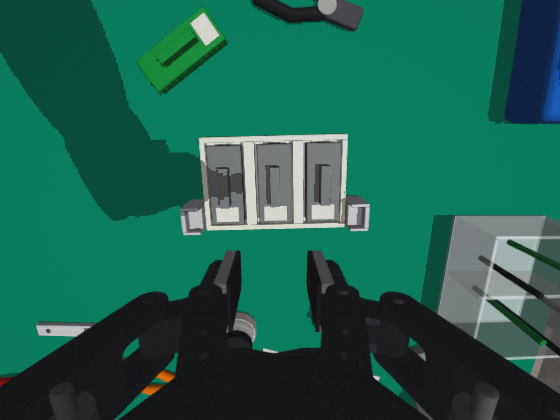

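View pics/bar2.png

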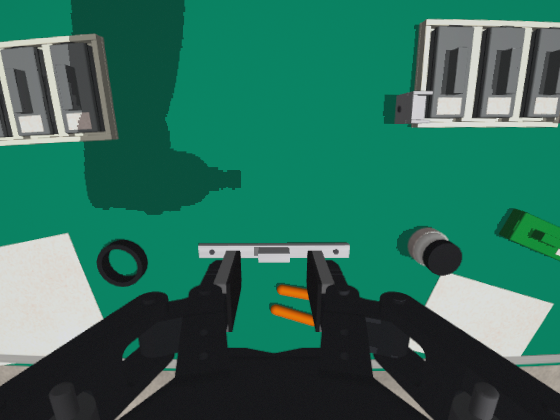

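All three kit cases are flat and the bar lies where I left it. Its middle is at (274,250), which gives y = 0.0103, so I'll seat it now.

```bash
python3 - <<'E'
from h import *
c=cam("wrist");h=ray(c,[[212,251],[337,250]],.01)[:,:2];print("bar",h.mean(0))
r.gripper_to(.5,40); go([.722,.0103],0,.0145); f0=ft(); r.gripper_to(0,40); r.movel([.722,.0103,.2]); print("lift",(ft()-f0).round(2),r.read_opening())
q=loc(KIT,.0405,0); print(q)
r.move_pose([*q,.2],down(1.4)); f=ft(); r.movel([*q,.068]); ok=True
for z in (.064,.061,.058,.054,.051):
    r.movel([*q,z],vel=.04); d=np.array(r.read_ft_force())-f
    if np.linalg.norm(d)>8: print("CONTACT",z,d); ok=False; break
if ok:
    r.movel([*q,.0482],vel=.03); print("down",(ft()-f).round(2))
    r.gripper_to(.5); r.movel([*q,.2])
    r.move_pose([.48,.29,.27],down(90)); r.wait(.3)
    c=cam("wrist");cv2.imwrite("pics/fin.png",cv2.resize(c["image"][100:260,150:400],None,fx=3,fy=3))
    r.move_pose([.35,-.35,.3],down(90)); r.wait(.3)
    t=cam("top");cv2.imwrite("pics/fint.png",t["image"])
print(r.read_time_s())
E
```

```text
bar [0.71942284 0.01140683]
lift [ 1.45 -2.14 -1.62] 0.1473469422368765
[0.52148842 0.2909683 ]
down [-0.64  1.09  6.14]
97.1333
```

View pics/fin.png

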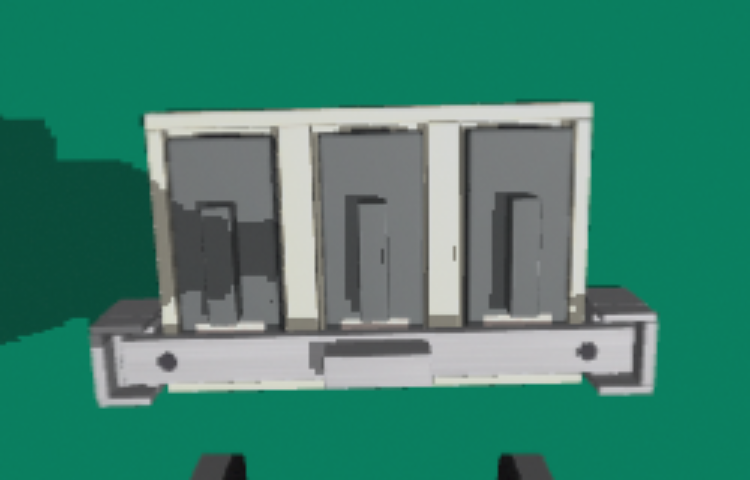

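View pics/fint.png

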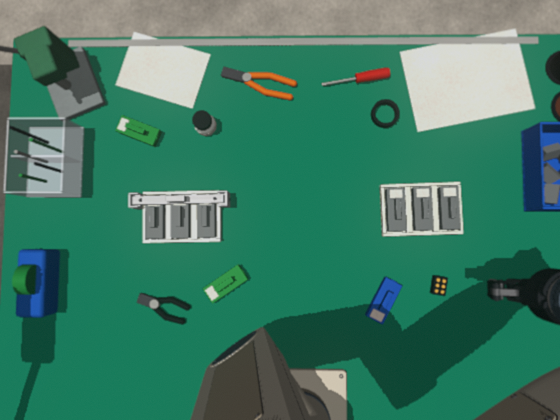

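The bar lies inside both notches, as at the start, with three cases flat in each tray and nothing else moved. I'm handing in.

```bash
python3 -c "
from bench import order
order.sign_off()"
```

```text
the job is handed in; nothing more can be done
```

The job is done and handed in at about 97 s of the 210 s allowed.

- **Bar off:** I took the bar off the kit tray first and laid it on the free bench beyond the cases.
- **Weighing:** all six cases were there. Three lifted at 4.4, 3.8 and 3.0 N and went into the kit tray. The other three lifted at about 0.0, 1.1 and 0.2 N and went into the return tray. The readings scatter by about 0.7 N, but the heavy and light groups stay well apart.
- **Bar back:** I laid the bar back last. It touched down at its original seat height with about 6 N.

**Last checks:** the final pictures show one case lying flat in each compartment and the bar in both notches, looking as it did at the start. The other things on the bench look where they were.

**What was less than perfect:**
- Some cases brushed the compartment walls or pressed lightly on setting down, with up to about 3 N sideways and 8 N vertically.
- One camera reading of the bar on the bench was about 2.6 mm off its known position. I used the known position, and the grip was sound.
- One case looked knocked in a picture, but measuring it showed it had not moved.

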